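# Bolt the spring arm over the circuit board

### The job

Two identical soldering jigs stand on the bench, and one of them holds a small green circuit board with blue relays. On that jig, take the red knob at the end of the blue arm, swing the arm against its spring across the board until it is past the low steel catch and almost at the dark end stop, and while you hold it there push the knob fully down so that its bolt drops behind the catch, then let go. Leave the board in its nest and the arm of the empty jig open.

Things in the scene. Friction and masses are not known exactly. Their poses are not given: they have to be found in the camera images.
- board_jig: Jig with the board, fixed: aluminium plate 12 mm thick; origin on the bench top, z up. In its frame (mm): plate x -95..75, y -75..75; board nest centred at (30, 0); the arm's upright hinge axis at (30, 55); steel catch lip x 6..18, y -70..-40, top z 30; dark end stop x 49..59, y -70..-40, top z 44. The bolt drops between lip and stop: knob axis then at about (32, -55).
- bolt_knob_mid (a point): Middle of its upright red knob, 22 mm diameter, 32 mm tall, on the bolt at the end of the blue arm, 110 mm from the hinge axis; 87 mm above the bench with the bolt up, 69 with it down. The knob spins freely about its own axis, so the hand need not turn with the arm. Arm open: at about (-76, 27) mm in the jig frame. Arm top 42 mm above the bench, all other jig parts under 50.
- swing_arm (a joint): Blue arm of that jig (rad); a torsion spring drives it open. 0 = open; grows counter-clockwise from above, over the board; 1.31 = along -y of the jig; 1.40 = end stop. The knob takes 1.4 N sideways at the start, 5 N at the end. The bolt can go down from 1.25 to 1.40; with it down the arm rests on the lip at 1.24. Let go without the bolt, it flies back.
- drop_bolt (a joint): Bolt of that arm, an 8 mm steel pin under the knob (m): 0 = up, 0.018 = fully down. Stays where it is left (1.5 N of friction, no spring). Raised, its tip passes 7 mm over the catch lip, so it must be up while the arm swings past; lowered too early it meets the lip's top or near side.
- relay_board: Loose green circuit board with blue relays, 38 x 70 x 15 mm, lying in the nest of board_jig; origin at the centre of its underside, 12 mm above the bench. It marks the jig to use. The arm passes above it without touching.
- spare_arm (a joint): Arm of the other, identical but empty jig (rad): 0 = open. It has to stay open.

How it is judged:
On the way:
1. the arm of the board's jig is swung past the catch lip (value of joint swing_arm above 1.17 rad), for 0.1 s.
At the end, for the whole second after the job is handed in: The blue arm over the board stands still beyond the catch (swing_arm over 1.17 rad) with its bolt down behind the lip (drop_bolt over 13 mm of 18), held by the bolt alone; the board lies within 12 mm of where it was; the arm of the empty jig is open (under 0.15 rad) (value of joint swing_arm above 1.17 rad and value of joint drop_bolt above 0.013 m and velocity of joint swing_arm between -0.05 and 0.05 rad/s and distance of relay_board from where it was at the start of the episode below 0.012 m and value of joint spare_arm below 0.15 rad); the robot touches nothing.
It fails at once if the circuit board is pushed out of its nest (distance of relay_board from where it was at the start of the episode above 0.02 m).
It fails at once if the arm of the empty jig is swung (value of joint spare_arm above 0.3 rad).
It also fails if it takes over 38 s, if anything falls off the work surface, if the arm or the gripper's body presses on something with over 40 N, if the wrist force passes 120 N, or if a joint passes its speed limit or range.

### The arm

A 6-joint arm with a two-finger parallel gripper is mounted at the origin on a cart in front of the work surface, level with it; the furniture and walls round the work are solid. World frame = base frame: x ahead of the robot, y to its left, z up, the work surface at z = 0. Lengths are in m, angles in rad, forces in N, time in s.
With the tool pointing down it reaches from about 0.275 to 0.725 m from the base axis. Payload 15.9 kg.
Tool frame: the origin (TCP) lies between the finger pads; the fingertips stand 8 mm ahead of it and the grasp point (between the pads) lies 11 mm behind it; z points along the fingers, y is the direction in which the jaws open and shut (so a half turn about z gives the same grasp; the last joint's range is limited). The gripper opens to 85 mm and grips with 20 to 120 N. Pads are 22 mm wide; open, the fingers measure 114 mm over their backs; the gripper's body (76 mm by 85 mm) begins 54 mm behind the grasp point. The pads swing forward as they close: fully open they stand 13 mm farther back than shut.
Start: joints at [-1.181, 0.213, -0.034, 1.323, 0, 1.571], TCP at [0.19, -0.462, 0.218] pointing down, gripper open.
Joint ranges: [-2.98, 2.98], [-0.74, 1.72], [-1.14, 1.35], [-2.1, 2.04], [-1.57, 1.44], [-3.14, 3.14]. Speed limits (rad/s): [1.89, 1.89, 2.39, 2.57, 3.14, 3.14].

### API

Orientations are given as a 3x3 rotation matrix whose columns are the frame's x, y, z axes.
In Python, from rig import monitor, read_camera, bot gives the robot as it stands.
- The arm moves only by the tool send_rows, never from a script. Its argument "deltas" is a list that holds one entry, the list of rows, each a list of 7 numbers: the shift along the world's x, y, z as a fraction of full scale, then the turn, a rotation vector about the world's x, y, z as a fraction of full scale, then the opening, from 0 (shut) to 1 (fully open). In form: [[[dx, dy, dz, ax, ay, az, gripper], ...]]. A call has 1 to 20 rows; each row is the pose to reach, as a shift and turn from the pose measured when the call began, turning the shorter way round; what a row does not reach only later rows make up. Full scale, the value 1, is 0.4 m for a shift and 2 pi rad for a turn. A row lasts 1/12 s, in which the tool goes at most 41.7 mm and 7.16 degrees, less where a joint would pass 70% of its speed; a pose out of reach is approached as far as the arm can. A call with a number of a shift or a turn outside -1 to 1 is refused whole. A call with a gripper value outside its range is refused whole. The fingers move at their own pace and stop on an object; "squeeze" is the grip in N (left out, the last holds). Time passes only in rows, so rows that repeat a pose let the fingers close. It gives the time, the measured TCP pose, the force and the opening at its end, in the units of the state.
- monitor.sense(): the state, without advancing time (a new reading comes with each control period).
- read_camera(name): name is "scene" or "top" or "wrist"; returns a dict with "pixels" (400x640x3 uint8, blue, green, red), "intrinsics" (3x3 intrinsics, pixels), "R" (3x3) and "t" (3): a world point X has camera coordinates R X + t; the wrist camera has in their place "tool_from_camera" (4x4, takes a point from camera to tool coordinates, whose origin is the TCP and whose axes are the flange's). Camera axes: x right, y down, z forward; pixel columns grow to the right and rows downward; lengths in m; the calibration is good to about 2 mm. A picture is of the moment at which its call begins: read the wrist's pose just before it. There is no depth.
- bot.close_job(): hands the job in, once; it reports no verdict.
The state is a dict: "t": time; "joint_positions": joint angles; "dq": joint speeds; "effort": joint torques, N m; "tcp_pos": TCP position; "ee_rot": TCP orientation; "wrist_force": force on the tool from outside, world axes, zero at the start; "torque": the same for the moment, N m; "width": opening from 0.0 (shut) to 1.0 (fully open).
Only numpy, scipy, OpenCV 4.12 (cv2) and the standard library are available. Lean on these libraries where they do the work, as an engineer would, in place of code of your own. Each camera call takes 0.05 s, during which the arm holds its last target.

## Working session

There is one attempt and no reset: what is moved stays moved. The work goes in short steps, Python scripts to look and compute and a tool call to move; the robot and the scene stay as the last step left them, time stands still between calls to the robot, and variables do not carry over. Pictures are saved under pics/ and viewed, and the job is handed in when it is done.

Besides the shell and the picture viewer there is one more tool, called after "Request:" as name([rows], argument=value, ...), one row to a line, values as JSON. send_rows: Moves the arm, as the interface text tells. Shift numbers are shares of 0.4 m and turn numbers shares of 2 pi rad, none past 1 either way. Its arguments: {"type":"object","properties":{"deltas":{"type":"array"},"squeeze":{"type":"number"}},"required":["deltas"]}

```bash
mkdir -p pics; python3 - <<'E'
from rig import monitor, read_camera, bot
import cv2,numpy as np,pickle
print(monitor.sense())
for n in ("scene","top"):
    c=read_camera(n); cv2.imwrite(f"pics/{n}0.png",c["pixels"]); pickle.dump(c,open(f"{n}0.pkl","wb"))
    print(n,c["intrinsics"],c["R"],c["t"])
E
```

```text
{'t': 0.0, 'joint_positions': array([-1.18097127e+00,  2.13396765e-01, -3.50352297e-02,  1.32346162e+00,
       -4.52658512e-05,  1.57081472e+00]), 'dq': array([-0.00034458,  0.00059933, -0.00041444, -0.00113334, -0.00226467,
        0.00112677]), 'effort': array([-3.03196182e-03, -6.86155272e+01,  4.87118232e+01,  1.72263634e-02,
       -1.04893979e-04,  1.23942363e-05]), 'tcp_pos': array([ 0.18987483, -0.46218999,  0.21700533]), 'ee_rot': array([[ 9.24982530e-01,  3.80009354e-01, -4.58867861e-04],
       [ 3.80009628e-01, -9.24981993e-01,  9.97760958e-04],
       [-4.52860114e-05, -1.09728566e-03, -9.99999397e-01]]), 'wrist_force': array([ 0.4425115 , -0.40269522, -0.30270885]), 'torque': array([ 0.0628255 , -0.03700247, -0.08865935]), 'width': 1.0006690690479902}
scene [[513.68398934   0.         322.32360676]
 [  0.         513.68398934 201.13464321]
 [  0.           0.           1.        ]] [[-0.87438731 -0.48522526  0.00181038]
 [-0.25960969  0.46466418 -0.84657546]
 [ 0.40993858 -0.74070483 -0.53226564]] [0.39946989 0.25770957 1.01087643]
top [[446.90060842   0.         323.11433519]
 [  0.         446.90060842 204.12274388]
 [  0.           0.           1.        ]] [[-0.01380361 -0.99946216 -0.02974637]
 [-0.99918589  0.01491542 -0.03748438]
 [ 0.0379079   0.02920474 -0.99885438]] [-0.07177983  0.50302465  1.16480691]
```

View pics/scene0.png

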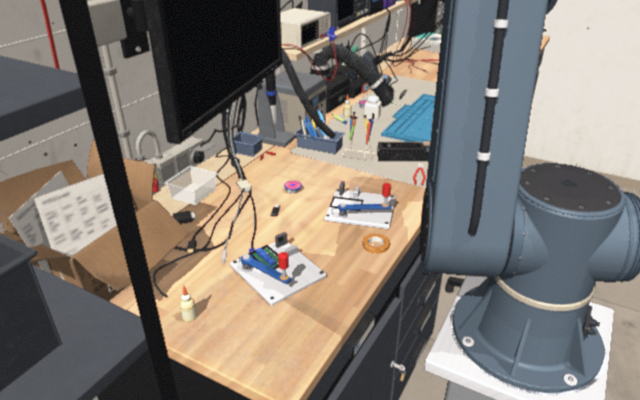

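View pics/top0.png

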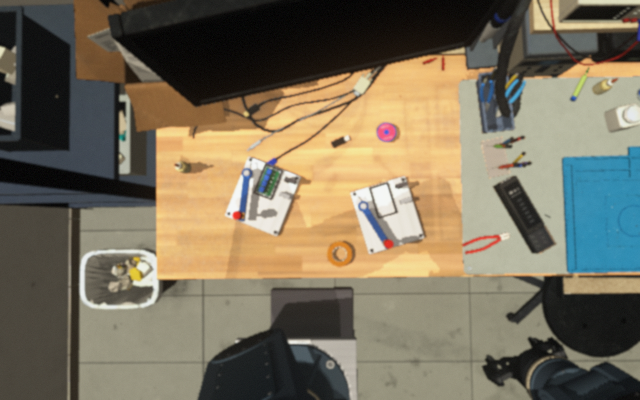

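The board's jig is the left one in the top view (board at about 268,180, knob at 238,215). The empty jig is at about 388,215. I'll zoom in next.

```bash
cat > h.py <<'E'
import numpy as np,cv2,pickle
def back(c,u,v,z):
    K=c["intrinsics"];R=c["R"];t=c["t"]
    d=R.T@np.linalg.solve(K,[u,v,1.]);o=-R.T@t
    return o+d*(z-o[2])/d[2]
def proj(c,X):
    p=c["intrinsics"]@(c["R"]@np.asarray(X,float)+c["t"]);return p[:2]/p[2]
E
python3 - <<'E'
from h import *
c=pickle.load(open("top0.pkl","rb"))
im=c["pixels"][145:245,215:315]; cv2.imwrite("pics/topz.png",cv2.resize(im,(600,600),interpolation=cv2.INTER_CUBIC))
c2=pickle.load(open("scene0.pkl","rb"))
cv2.imwrite("pics/scz.png",cv2.resize(c2["pixels"][220:310,220:340],(800,600),interpolation=cv2.INTER_CUBIC))
print(back(c,238,215,.09))
E
```

```text
[0.47525389 0.12791598 0.09      ]
```

View pics/topz.png

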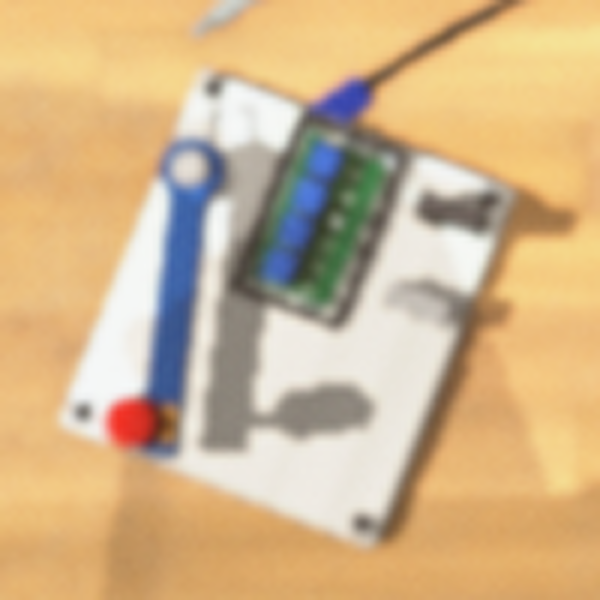

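View pics/scz.png

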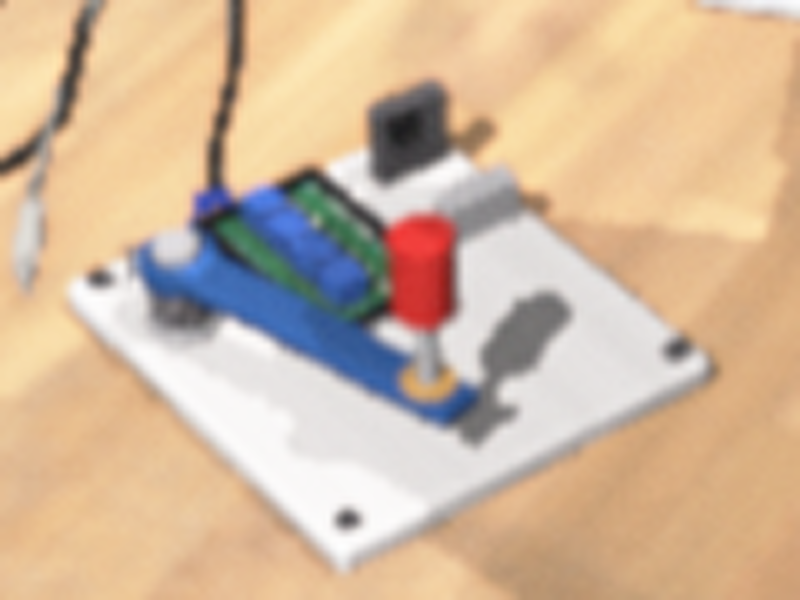

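```bash
cat >> h.py <<'E'
def jig(p,J): # p=(x,y,yaw), J mm
    J=np.asarray(J,float)/1000;c,s=np.cos(p[2]),np.sin(p[2])
    return np.array([p[0]+c*J[0]-s*J[1],p[1]+s*J[0]+c*J[1],J[2]])
E
python3 - <<'E'
from h import *
from scipy.optimize import least_squares
ct=pickle.load(open("top0.pkl","rb"));cs=pickle.load(open("scene0.pkl","rb"))
f=lambda x,y:(215+x/6-.5+.083,145+y/6-.42)
g=lambda x,y:(220+x/6.667-.42,220+y/6.667-.42)
obsT=[((75,75,12),f(207,72)),((75,-75,12),f(515,188)),((-95,-75,12),f(380,543)),((-95,75,12),f(62,420)),((-76,27,103),f(132,422)),((30,55,46),f(190,166))]
obsS=[((75,75,12),g(68,287)),((-95,75,12),g(343,562)),((-95,-75,12),g(715,362)),((-76,27,87),g(423,272)),((30,55,46),g(176,244))]
def res(p,w=False):
    r=[proj(ct,jig(p,J))-o for J,o in obsT]+[proj(cs,jig(p,J))-o for J,o in obsS]
    return np.array(r).ravel()
s=least_squares(res,[.5,.1,-.3],loss='soft_l1')
print(s.x,np.round(res(s.x).reshape(-1,2),1).tolist())
p=s.x
for n,J in dict(knob=(-76,27,87),hinge=(30,55,0),end=(32,-55,69),org=(0,0,0)).items(): print(n,jig(p,J))
np.save("p.npy",p)
o=-ct["R"].T@ct["t"];print(o)
# tri knob
def tri(a,b):
    r=least_squares(lambda X:np.r_[proj(ct,X)-a,proj(cs,X)-b],[.47,.12,.09]);return r.x,r.fun
print(tri(f(132,418),g(425,228)))
E
```

```text
[ 0.53628477  0.07710378 -0.38848348] [[-1.3, -1.4], [0.1, -0.2], [-1.2, 1.0], [-1.0, 0.5], [-1.0, -0.3], [-0.4, 0.1], [-0.1, -1.3], [0.2, -2.1], [0.5, -1.4], [0.5, -0.6], [0.4, -0.5]]
knob [0.47617515 0.13087955 0.087     ]
hinge [0.5848825  0.11664187 0.        ]
end [0.54506708 0.014081   0.069     ]
org [0.53628477 0.07710378 0.        ]
[ 0.45746893 -0.11326192  1.18019286]
(array([0.47710543, 0.12903276, 0.10093792]), array([-0.03515464, -0.06156536,  0.05975093,  0.00647249]))
```

Both views agree to about 1 px: the knob is at about (0.477, 0.130), top at 0.101 m, as expected. I'll move over it, turning the tool along with the base.

Request:
send_rows([
  [[0.1,0.18,0,0,0,0.03,1],[0.2,0.37,0,0,0,0.06,1],[0.3,0.55,0,0,0,0.09,1],[0.36,0.74,0,0,0,0.115,1],[0.36,0.74,0,0,0,0.115,1],[0.36,0.74,0,0,0,0.115,1],[0.36,0.74,0,0,0,0.115,1],[0.36,0.74,0,0,0,0.115,1],[0.36,0.74,0,0,0,0.115,1],[0.36,0.74,0,0,0,0.115,1]],
], squeeze=40)

```text
t: 0.93
tcp_pos: [0.3344, -0.1645, 0.217]
ee_rot: [[0.438, 0.899, -0.001], [0.899, -0.438, 0.0], [-0.0, -0.001, -1.0]]
wrist_force: [-0.1, -0.5, 0.4]
width: 0.999
```

Request:
send_rows([
  [[0.355,0.736,0,0,0,0.115,1],[0.355,0.736,0,0,0,0.115,1],[0.355,0.736,0,0,0,0.115,1],[0.355,0.736,0,0,0,0.115,1],[0.355,0.736,0,0,0,0.115,1],[0.355,0.736,0,0,0,0.115,1],[0.355,0.736,0,0,0,0.115,1],[0.355,0.736,0,0,0,0.115,1],[0.355,0.736,0,0,0,0.115,1],[0.355,0.736,0,0,0,0.115,1],[0.355,0.736,0,0,0,0.115,1]],
])

```text
t: 1.85
tcp_pos: [0.4764, 0.1287, 0.2166]
ee_rot: [[-0.265, 0.964, -0.002], [0.964, 0.265, -0.001], [-0.0, -0.002, -1.0]]
wrist_force: [-0.7, -0.8, -0.0]
width: 0.998
```

```bash
python3 - <<'E'
from rig import monitor, read_camera
from h import *
s=monitor.sense();c=read_camera("wrist");print(s["t"],s["tcp_pos"],s["ee_rot"],s["joint_positions"])
T=np.eye(4);T[:3,:3]=s["ee_rot"];T[:3,3]=s["tcp_pos"]
M=np.linalg.inv(T@c["tool_from_camera"]);c["R"]=M[:3,:3];c["t"]=M[:3,3]
pickle.dump(c,open("w1.pkl","wb"))
p=np.load("p.npy");im=c["pixels"].copy()
for J in [(75,75,12),(75,-75,12),(-95,-75,12),(-95,75,12),(-76,27,103),(30,55,46),(12,-55,30),(54,-55,44)]:
    q=proj(c,jig(p,J));print(J,q);cv2.drawMarker(im,tuple(int(round(a)) for a in q),(255,0,255),cv2.MARKER_CROSS,14,1)
cv2.imwrite("pics/w1.png",im)
E
```

```text
1.85 [0.47644026 0.12867635 0.2166055 ] [[-2.64731174e-01  9.64320130e-01 -2.02272969e-03]
 [ 9.64322202e-01  2.64729902e-01 -8.77822788e-04]
 [-3.11025153e-04 -2.18295021e-03 -9.99997569e-01]] [ 2.63998464e-01  2.01784883e-01 -5.05841734e-02  1.32060898e+00
 -3.19593765e-04  1.56687033e+00]
(75, 75, 12) [447.52258216 216.89071091]
(75, -75, 12) [366.16839781 305.0768017 ]
(-95, -75, 12) [256.87754652 228.81466306]
(-95, 75, 12) [334.65191127 126.8288702 ]
(-76, 27, 103) [322.0423979  190.07793166]
(30, 55, 46) [416.06464776 216.44465713]
(12, -55, 30) [338.14642129 273.50869032]
(54, -55, 44) [367.10276448 299.27995879]
```

View pics/w1.png

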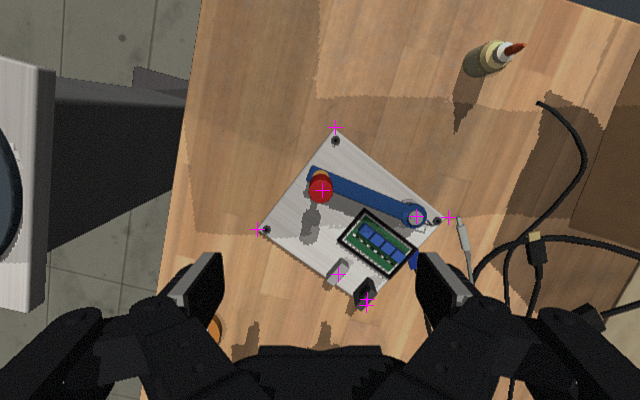

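The wrist view confirms the knob at pixel (321,187), where predicted. I'll descend and grip.

Request:
send_rows([
  [[0,0.003,-0.08,0,0,0,1],[0,0.003,-0.16,0,0,0,1],[0,0.003,-0.24,0,0,0,1],[0,0.003,-0.3,0,0,0,1],[0,0.003,-0.339,0,0,0,1],[0,0.003,-0.339,0,0,0,1],[0,0.003,-0.339,0,0,0,0.6],[0,0.003,-0.339,0,0,0,0.45],[0,0.003,-0.339,0,0,0,0.35],[0,0.003,-0.339,0,0,0,0.2],[0,0.003,-0.339,0,0,0,0],[0,0.003,-0.339,0,0,0,0],[0,0.003,-0.339,0,0,0,0],[0,0.003,-0.339,0,0,0,0],[0,0.003,-0.339,0,0,0,0],[0,0.003,-0.339,0,0,0,0]],
])

```text
t: 3.23
tcp_pos: [0.4766, 0.1297, 0.0813]
ee_rot: [[-0.264, 0.964, -0.001], [0.964, 0.264, -0.001], [-0.0, -0.001, -1.0]]
wrist_force: [1.0, 0.4, 1.0]
width: 0.23
```

```bash
python3 - <<'E'
from rig import monitor, read_camera
import cv2
s=monitor.sense();print(s["t"],s["tcp_pos"],s["wrist_force"],s["torque"],s["width"]*85)
c=read_camera("scene");cv2.imwrite("pics/s2.png",cv2.resize(c["pixels"][190:310,210:370],(800,600),interpolation=cv2.INTER_CUBIC))
E
```

```text
3.2333 [0.47656898 0.12965497 0.08134329] [0.97849896 0.35027997 0.96487428] [-0.0537903  -0.34362163 -0.03829658] 19.576936004163848
```

View pics/s2.png

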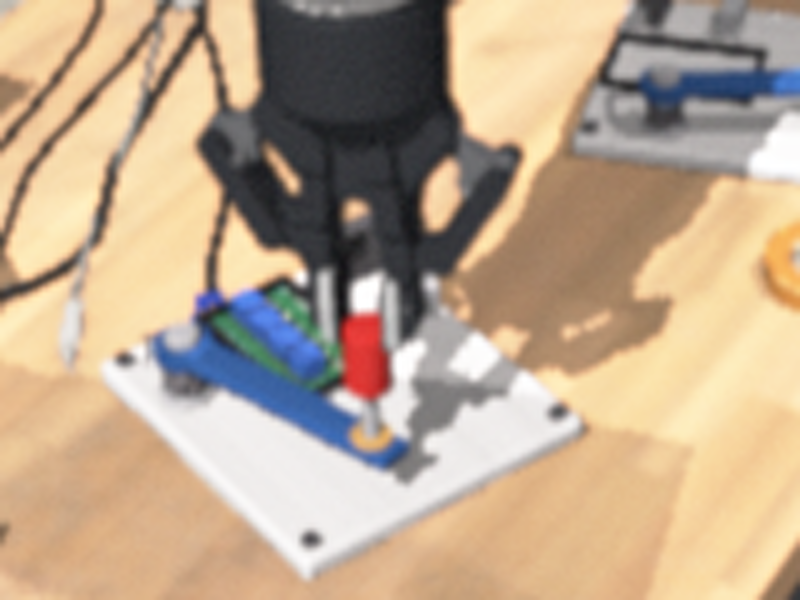

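```bash
python3 - <<'E'
from rig import monitor, read_camera
from h import *
s=monitor.sense();c=read_camera("scene");w=read_camera("wrist");t=read_camera("top")
im=cv2.resize(c["pixels"][220:300,230:337],None,fx=7,fy=7,interpolation=cv2.INTER_CUBIC)
R=s["ee_rot"];P=s["tcp_pos"]
for X,col in [((0,0,.008),(255,0,255)),((0,0,-.011),(0,255,255)),((.011,.011,.008),(255,255,0)),((.011,-.011,.008),(255,255,0)),((-.011,.011,.008),(0,255,0)),((-.011,-.011,.008),(0,255,0))]:
    q=proj(c,P+R@np.array(X));print(X,q)
    cv2.drawMarker(im,(int((q[0]-230+.5)*7),int((q[1]-220+.5)*7)),col,cv2.MARKER_CROSS,14,1)
cv2.imwrite("pics/s3.png",im)
T=np.eye(4);T[:3,:3]=R;T[:3,3]=P
M=np.linalg.inv(T@w["tool_from_camera"]);w["R"]=M[:3,:3];w["t"]=M[:3,3]
im=w["pixels"].copy()
for X in [(.4766,.1300,.103),(.4766,.13,.087)]+[P+R@np.array([0,0,.008])]:
    q=proj(w,X);print(q);cv2.drawMarker(im,tuple(int(a) for a in q),(255,0,255),cv2.MARKER_CROSS,14,1)
cv2.imwrite("pics/w3.png",im)
E
```

```text
(0, 0, 0.008) [283.9613193  264.52165867]
(0, 0, -0.011) [283.59942288 257.33845716]
(0.011, 0.011, 0.008) [277.29832823 267.00220313]
(0.011, -0.011, 0.008) [287.46930265 268.62528961]
(-0.011, 0.011, 0.008) [280.52627584 260.50335265]
(-0.011, -0.011, 0.008) [290.53973014 262.07260231]
[323.29196678 261.90861774]
[322.97326543 247.8737582 ]
[322.47643296 238.33024636]
```

View pics/s3.png

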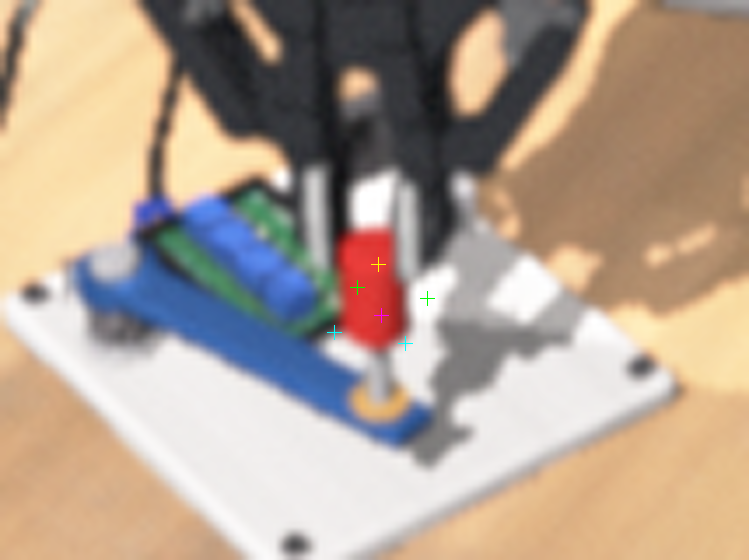

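View pics/w3.png

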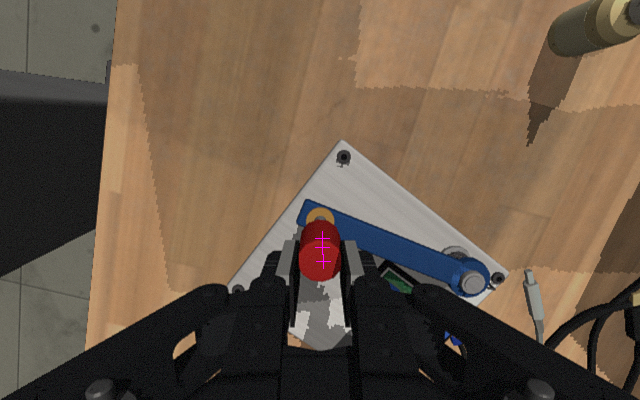

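```bash
python3 - <<'E'
from rig import monitor, read_camera
from h import *
s=monitor.sense();w=read_camera("wrist");t=read_camera("top")
R=s["ee_rot"];P=s["tcp_pos"]
T=np.eye(4);T[:3,:3]=R;T[:3,3]=P
print(np.round(w["tool_from_camera"],3).tolist(),w["intrinsics"][0,0])
M=np.linalg.inv(T@w["tool_from_camera"]);w["R"]=M[:3,:3];w["t"]=M[:3,3]
im=cv2.resize(w["pixels"][190:340,220:420],None,fx=4,fy=4,interpolation=cv2.INTER_CUBIC)
for sx,z,col in [(.011,.008,(255,0,255)),(.011,-.011,(255,255,0)),(-.011,.008,(0,255,0)),(-.011,-.011,(0,255,255))]:
  for sy in (-.011,.011):
    q=proj(w,P+R@np.array([sx,sy,z]));print(sx,sy,z,q)
    cv2.drawMarker(im,(int((q[0]-220+.5)*4),int((q[1]-190+.5)*4)),col,cv2.MARKER_CROSS,14,2)
cv2.imwrite("pics/w4.png",im)
im=cv2.resize(t["pixels"][160:240,210:310],None,fx=7,fy=7,interpolation=cv2.INTER_CUBIC)
cv2.imwrite("pics/t4.png",im)
E
```

```text
[[-0.0, -0.964, -0.267, 0.066], [1.0, -0.0, -0.0, -0.002], [-0.0, -0.267, 0.964, -0.157], [0.0, 0.0, 0.0, 1.0]] 321.4187851621706
0.011 -0.011 0.008 [302.19490481 219.35996142]
0.011 0.011 0.008 [342.84771659 219.3478853 ]
0.011 -0.011 -0.011 [300.16475983 231.86498337]
0.011 0.011 -0.011 [345.59993363 231.85154573]
-0.011 -0.011 0.008 [302.77150294 256.69172751]
-0.011 0.011 0.008 [342.09476486 256.68019905]
-0.011 -0.011 -0.011 [300.88064047 272.97316915]
-0.011 0.011 -0.011 [344.6614157  272.96040801]
```

View pics/w4.png

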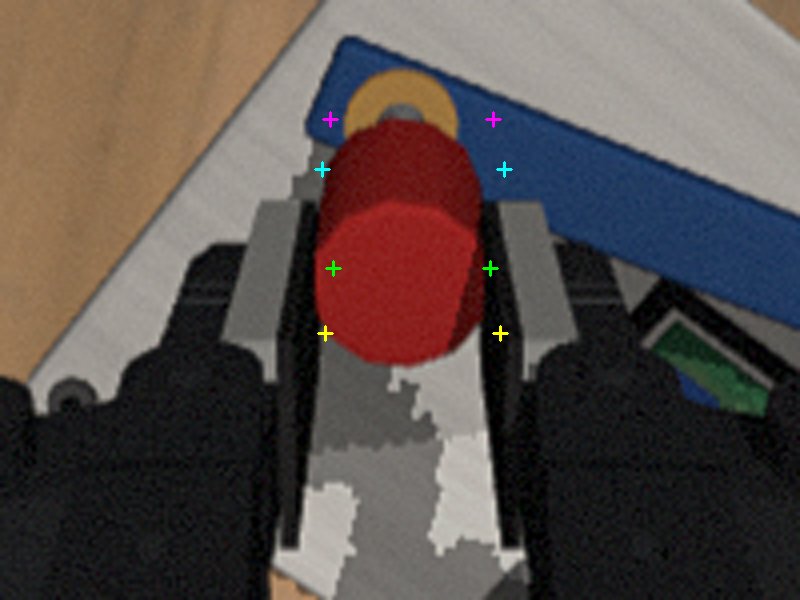

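The knob is between the jaws. However, the wrist view shows the pads holding it near their front edge and fairly high, with the pad tips at row ~240 against a predicted 219. I'll regrip 8 mm lower and 5 mm further towards +y.

Request:
send_rows([
  [[0,0,0,0,0,0,0.5],[0,0,0,0,0,0,0.5],[0,0,0,0,0,0,0.5],[0,0,0,0,0,0,0.5],[-0.003,0.012,-0.02,0,0,0,0.5],[-0.003,0.012,-0.02,0,0,0,0.5],[-0.003,0.012,-0.02,0,0,0,0.3],[-0.003,0.012,-0.02,0,0,0,0],[-0.003,0.012,-0.02,0,0,0,0],[-0.003,0.012,-0.02,0,0,0,0],[-0.003,0.012,-0.02,0,0,0,0],[-0.003,0.012,-0.02,0,0,0,0],[-0.003,0.012,-0.02,0,0,0,0],[-0.003,0.012,-0.02,0,0,0,0],[-0.003,0.012,-0.02,0,0,0,0]],
], squeeze=50)

```text
t: 4.78
tcp_pos: [0.4752, 0.1345, 0.0733]
ee_rot: [[-0.264, 0.965, -0.001], [0.965, 0.264, -0.001], [-0.0, -0.002, -1.0]]
wrist_force: [-0.5, 1.5, -1.3]
width: 0.23
```

```bash
python3 - <<'E'
from rig import monitor, read_camera
from h import *
s=monitor.sense();w=read_camera("wrist");c=read_camera("scene")
print(s["t"],s["tcp_pos"],s["wrist_force"],s["width"])
a=cv2.resize(w["pixels"][190:340,220:420],(400,300),interpolation=cv2.INTER_CUBIC)
b=cv2.resize(c["pixels"][220:300,230:337],(400,300),interpolation=cv2.INTER_CUBIC)
cv2.imwrite("pics/c5.png",np.hstack([a,b]))
E
```

```text
4.7833 [0.47524079 0.13447096 0.07327981] [-0.50302498  1.50069065 -1.32596439] 0.23045716242165265
```

View pics/c5.png

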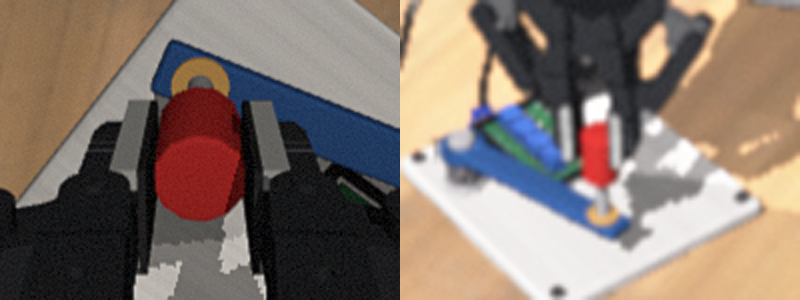

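Grip is better centred now, with the same width (0.23), so it is a full-diameter hold. Next I'll compute the arc.

```bash
python3 - <<'E'
import numpy as np
H=np.array([.5849,.1166]);k0=np.array([.4766,.130]);d=k0-H;r=np.hypot(*d);print(r,np.degrees(np.arctan2(d[1],d[0])))
for th in np.linspace(0,1.35,16)[1:]:
    c,s=np.cos(th),np.sin(th);v=np.array([c*d[0]-s*d[1],s*d[0]+c*d[1]])
    print(round(th,3),np.round((v-d)/.4,3))
E
```

```text
0.10912584478481709 172.9466196190725
0.09 [-0.002 -0.024]
0.18 [-0.002 -0.049]
0.27 [ 0.001 -0.073]
0.36 [ 0.006 -0.098]
0.45 [ 0.012 -0.121]
0.54 [ 0.021 -0.144]
0.63 [ 0.032 -0.166]
0.72 [ 0.045 -0.187]
0.81 [ 0.06  -0.207]
0.9 [ 0.076 -0.225]
0.99 [ 0.094 -0.241]
1.08 [ 0.114 -0.257]
1.17 [ 0.134 -0.27 ]
1.26 [ 0.156 -0.281]
1.35 [ 0.179 -0.29 ]
```

Swing to about 0.9 rad first, then check.

Request:
send_rows([
  [[-0.002,-0.024,0,0,0,0,0],[-0.002,-0.049,0,0,0,0,0],[0.001,-0.073,0,0,0,0,0],[0.006,-0.098,0,0,0,0,0],[0.012,-0.121,0,0,0,0,0],[0.021,-0.144,0,0,0,0,0],[0.032,-0.166,0,0,0,0,0],[0.045,-0.187,0,0,0,0,0],[0.06,-0.207,0,0,0,0,0],[0.076,-0.225,0,0,0,0,0],[0.076,-0.225,0,0,0,0,0],[0.076,-0.225,0,0,0,0,0]],
])

```text
t: 5.88
tcp_pos: [0.5056, 0.0439, 0.073]
ee_rot: [[-0.263, 0.965, -0.002], [0.965, 0.263, -0.001], [-0.0, -0.003, -1.0]]
wrist_force: [-5.0, 0.3, 0.3]
width: 0.235
```

```bash
cat > look.py <<'E'
from rig import monitor, read_camera
from h import *
import sys
s=monitor.sense();w=read_camera("wrist");c=read_camera("scene")
print(s["t"],s["tcp_pos"],s["wrist_force"],s["torque"],s["width"])
a=cv2.resize(w["pixels"][190:340,220:420],(400,300),interpolation=cv2.INTER_CUBIC)
b=cv2.resize(c["pixels"][220:300,230:337],(400,300),interpolation=cv2.INTER_CUBIC)
cv2.imwrite(sys.argv[1],np.hstack([a,b]))
E
python3 look.py pics/c6.png
```

```text
5.8833 [0.50556021 0.04392412 0.07297323] [-4.9583446   0.28747223  0.31178922] [-0.07008154  1.20661411 -0.02755469] 0.23543551602703858
```

View pics/c6.png

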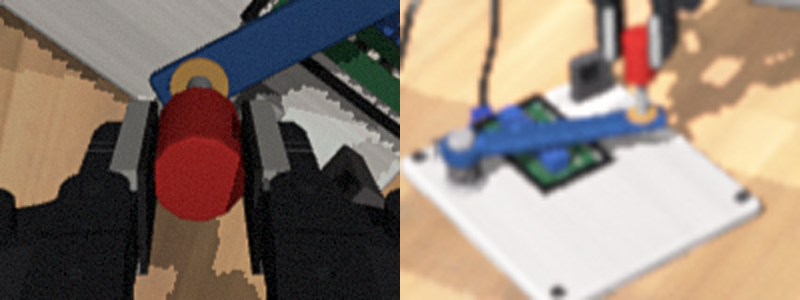

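The arm follows and the knob is still firmly held, with 5 N of spring force. I'll continue past the catch to about 1.35 rad.

Request:
send_rows([
  [[0.018,-0.016,0,0,0,0,0],[0.038,-0.032,0,0,0,0,0],[0.058,-0.045,0,0,0,0,0],[0.08,-0.056,0,0,0,0,0],[0.103,-0.065,0,0,0,0,0],[0.103,-0.065,0,0,0,0,0],[0.103,-0.065,0,0,0,0,0]],
])

```text
t: 6.57
tcp_pos: [0.5458, 0.0178, 0.0725]
ee_rot: [[-0.264, 0.965, -0.004], [0.965, 0.263, -0.002], [-0.001, -0.005, -1.0]]
wrist_force: [-7.6, -4.6, 1.1]
width: 0.229
```

```bash
python3 look.py pics/c7.png; python3 - <<'E'
from h import *
from rig import monitor
s=monitor.sense();k=s["tcp_pos"][:2]+[.0014,-.0045];H=np.array([.5849,.1166]);d=k-H
print(np.hypot(*d),np.mod(np.arctan2(d[1],d[0]),2*np.pi)-np.radians(172.95))
E
```

```text
6.5667 [0.54583636 0.01781375 0.07247726] [-7.59092089 -4.58785779  1.12970473] [-0.92624778  1.53564702 -0.03630833] 0.22923453214026945
0.10993152351708749 1.3409664926084544
```

View pics/c7.png

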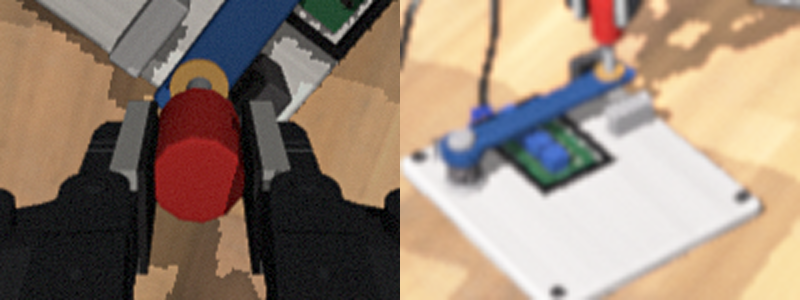

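The computed angle is 1.34 rad with a tangential force of about 5.4 N, so the arm is on its spring and not on the stop. Pushing the bolt down.

Request:
send_rows([
  [[0,0,-0.008,0,0,0,0],[0,0,-0.016,0,0,0,0],[0,0,-0.024,0,0,0,0],[0,0,-0.032,0,0,0,0],[0,0,-0.04,0,0,0,0],[0,0,-0.046,0,0,0,0],[0,0,-0.046,0,0,0,0],[0,0,-0.046,0,0,0,0]],
])

```text
t: 7.33
tcp_pos: [0.5464, 0.0175, 0.0555]
ee_rot: [[-0.264, 0.965, -0.002], [0.965, 0.264, -0.004], [-0.003, -0.003, -1.0]]
wrist_force: [-7.7, -4.5, 20.1]
width: 0.231
```

```bash
python3 look.py pics/c8.png
```

```text
7.3333 [0.54637268 0.01752304 0.05546119] [-7.65266892 -4.50334073 20.07511864] [-1.09302682  1.57878528 -0.00391096] 0.231328909489071
```

View pics/c8.png

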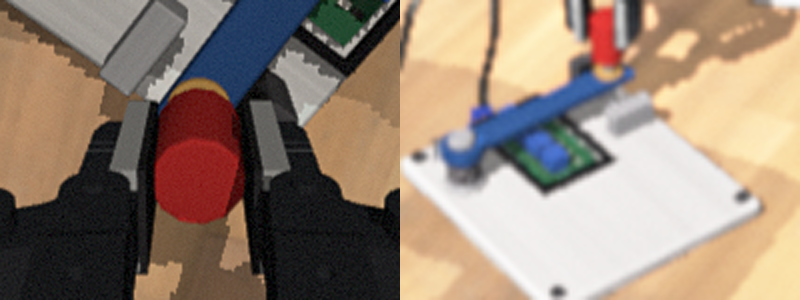

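Down 17 mm and bottomed (20 N of reaction). Before releasing, I'll ease the arm back against the lip to confirm the bolt holds.

Request:
send_rows([
  [[-0.009,0.003,0,0,0,0,0],[-0.018,0.006,0,0,0,0,0],[-0.024,0.009,0,0,0,0,0],[-0.028,0.011,0,0,0,0,0],[-0.028,0.011,0,0,0,0,0],[-0.028,0.011,0,0,0,0,0]],
])

```text
t: 7.93
tcp_pos: [0.5355, 0.022, 0.0559]
ee_rot: [[-0.264, 0.965, -0.001], [0.965, 0.264, -0.005], [-0.004, -0.002, -1.0]]
wrist_force: [-3.8, -2.6, 7.6]
width: 0.233
```

The spring load on the hand has halved, so the lip is taking it. Releasing, then straight up.

Request:
send_rows([
  [[0,0,0,0,0,0,0.3],[0,0,0,0,0,0,0.4],[0,0,0,0,0,0,0.5],[0,0,0,0,0,0,0.5],[0,0,0,0,0,0,0.5],[0,0,0,0,0,0,0.5]],
])

```text
t: 8.43
tcp_pos: [0.5355, 0.022, 0.0558]
ee_rot: [[-0.264, 0.965, -0.001], [0.965, 0.264, -0.004], [-0.004, -0.002, -1.0]]
wrist_force: [0.7, -1.0, -0.5]
width: 0.501
```

```bash
python3 look.py pics/c9.png
```

```text
8.4333 [0.53554604 0.02198039 0.05581012] [ 0.65766825 -1.04697497 -0.48086453] [-0.00802759  0.02875678  0.0182681 ] 0.501474791449548
```

View pics/c9.png

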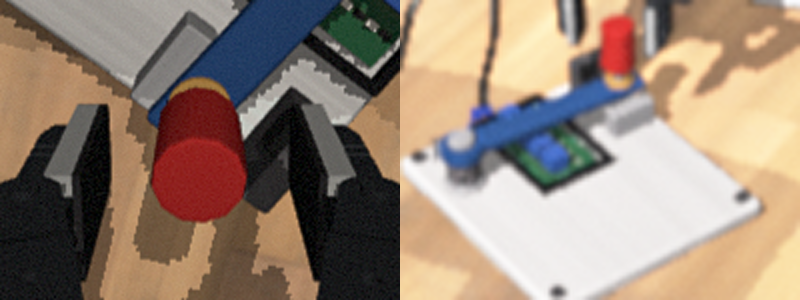

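The arm stays latched with the jaws open. Retreating upward.

Request:
send_rows([
  [[0,0,0.04,0,0,0,0.7],[0,0,0.1,0,0,0,0.7],[0,0,0.18,0,0,0,0.7],[0,0,0.26,0,0,0,0.7],[0,0,0.34,0,0,0,0.7],[0,0,0.34,0,0,0,0.7],[0,0,0.34,0,0,0,0.7],[0,0,0.34,0,0,0,0.7]],
])

```text
t: 9.2
tcp_pos: [0.5354, 0.022, 0.1914]
ee_rot: [[-0.264, 0.965, -0.002], [0.965, 0.264, -0.004], [-0.004, -0.003, -1.0]]
wrist_force: [1.4, 0.2, -0.5]
width: 0.702
```

```bash
python3 - <<'E'
from rig import monitor, read_camera
from h import *
s=monitor.sense();c=read_camera("scene");w=read_camera("wrist");print(s["t"],s["tcp_pos"],s["wrist_force"])
a=cv2.resize(c["pixels"][180:310,220:420],(600,390),interpolation=cv2.INTER_CUBIC)
cv2.imwrite("pics/f1.png",a);cv2.imwrite("pics/f2.png",w["pixels"])
p=np.load("p.npy");H=jig(p,(30,55,0))
for th in (1.24,1.3):
    an=np.radians(172.9)+th
    for z in (.069,.087): print(th,z,(proj(c,[H[0]+.11*np.cos(an),H[1]+.11*np.sin(an),z])-[220,180])*3)
E
```

```text
9.2 [0.53541331 0.02195153 0.19135495] [ 1.38902941  0.22664351 -0.47212014]
1.24 0.069 [204.89434052 152.50341746]
1.24 0.087 [204.10228918 133.1839788 ]
1.3 0.069 [200.16044513 148.49483547]
1.3 0.087 [199.33283801 129.21632675]
```

View pics/f1.png

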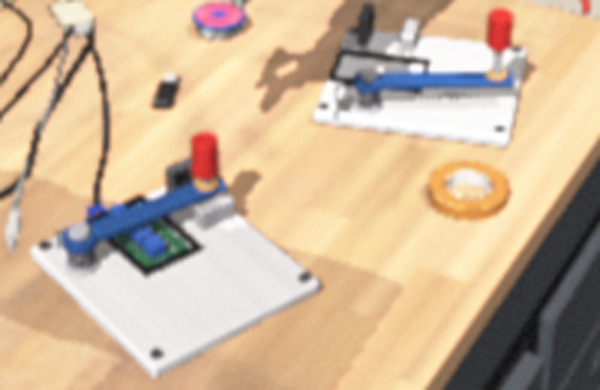

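View pics/f2.png

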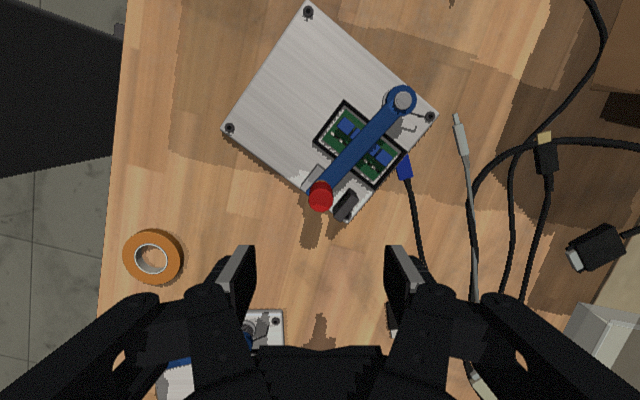

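The knob's middle is at crop pixel (204,156). The prediction for bolt down at 1.24 rad is (205,152), and for bolt up it is (204,133). The board is in its nest and the other arm is open.

```bash
python3 -c "
from rig import bot
print(bot.close_job())"
```

```text
the job is handed in; nothing more can be done
None
```

I swung the arm on the board's jig past the catch to about 1.34 rad and pushed the bolt down. I then eased the arm back onto the lip, let go, and raised the hand well clear. The job was handed in just after 9.2 s; `close_job` gives no verdict.

**Last checks:**
- **Arm and bolt:** the bolt went down about 17 mm until it met 20 N of resistance. In the final scene picture the knob stands where it should with the bolt down and the arm at about 1.24 rad. It is 4–5 px (enlarged picture) from the bolt-down prediction and over 20 px from bolt up.
- **Board and empty jig:** the pictures show the board still in its nest and the empty jig's arm open. I checked these by eye and did not measure the board's shift.
- **Hand:** it is about 0.19 m above the bench, touching nothing.

**What disagreed:** on the first grasp the pads sat higher and further back on the knob than the stated tool geometry predicts. I regripped 8 mm lower and 5 mm across before swinging.

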